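# Eject a battery from the charger and trap it with a finger

## Robot

A 6-joint arm with a two-finger parallel gripper is mounted at the origin on the work surface. World frame = base frame: x ahead of the robot, y to its left, z up, the work surface at z = 0. Lengths are in m, angles in degrees, forces in N, time in s.
With the tool pointing down it reaches from about 0.325 to 0.85 m from the base axis. Payload 15.5 kg.
Tool frame: the origin (TCP) lies midway between the tips of the shut fingers; the grasp point (between the pads) lies 19 mm behind it; y points along the fingers, x is the direction in which the jaws open and shut, and the axes are right-handed (so a half turn about y gives the same grasp; the last joint's range is limited). The gripper opens to 91 mm and grips with 3 to 60 N. Pads are 32 mm wide; open, the fingers measure 118 mm over their backs; the gripper's body (76 mm by 178 mm) begins 60 mm behind the grasp point.
Start: joints at [-78.581, 28.281, 77.091, -0, 74.628, -5.472], TCP at [0.182, -0.598, 0.214] pointing down, gripper open.
Joint ranges: [-166.48, 166.48], [-47.26, 123.95], [12.59, 153.08], [-70.14, 250.14], [6.76, 159.57], [-176.63, 176.63]. Speed limits (degrees/s): [108.29, 108.29, 147.25, 172.46, 172.46, 172.46].

## Interface

Orientations are given as a 3x3 rotation matrix whose columns are the frame's x, y, z axes.
In Python, from bench import ctrl gives the robot as it stands. The module is installed in compiled form; this text tells all that it offers. Calls block until the motion is done:
- ctrl.goto(position, orientation): joint-space move of the TCP to a pose.
- ctrl.move_l(position, vel=0.15, ori=None, contact_N=None): straight line of the TCP; ori=None keeps the orientation; vel is the mean speed in m/s. With contact_N (N) it stops when the force on the tool has changed by that much, and returns True; else False.
- ctrl.movej(angles): joint-space move.
- ctrl.command_gripper(opening): opening from 0.0 (shut) to 1.0 (fully open); the grip force is fixed at half the most; returns when the fingers have stopped.
- ctrl.sleep(seconds).
- ctrl.ik(position, orientation): joint angles nearest the present ones, or None.
- ctrl.read_camera(name): name is "scene" or "top" or "wrist"; returns the picture (420x560x3 uint8, blue, green, red); there is no depth.
- ctrl.camera_params(name): a dict with "fx", "fy", "cx", "cy" (pixels), "pose" (4x4, takes a point from camera to world coordinates); the wrist camera has in their place "T_tool_cam" (4x4, takes a point from camera to tool coordinates, whose origin is the TCP and whose axes are the tool frame's). Camera axes: x right, y up, looking along -z (the intrinsics and any distortion apply to the point x, -y, -z); pixel columns grow to the right and rows downward; lengths in m; the calibration is good to about 2 mm. The wrist camera is an equidistant fisheye: a pixel r from the principal point sees the ray r / f radians off the axis. A picture is of the moment at which its call begins: read the wrist's pose just before it. camera_params takes no time and is no camera call.
A pose or a line that the arm cannot do raises ctrl.MotionError and nothing moves.
- ctrl.sign_off(): hands the job in, once; it reports no verdict.
Readings, each from a call of its own:
- ctrl.current_t(): time.
- ctrl.current_q(): joint angles.
- ctrl.current_dq(): joint speeds.
- ctrl.current_effort(): joint torques, N m.
- ctrl.current_tool_pos(): TCP position.
- ctrl.current_eef_rot(): TCP orientation.
- ctrl.current_contact_force(): force on the tool from outside, world axes, zero at the start.
- ctrl.current_wrist_torque(): the same for the moment, N m.
- ctrl.current_grip_width(): opening from 0.0 (shut) to 1.0 (fully open).
Only numpy, scipy, OpenCV 4.12 (cv2) and the standard library are available. Lean on these libraries where they do the work, as an engineer would, in place of code of your own. Each camera call takes 0.05 s, during which the arm holds its last target. There are 200 camera calls.

## Task

The battery with the red label in the three-bay charger has to come off charge without shooting out onto the bench: press down the orange latch key at the right of its bay mouth with one fingertip while the other fingertip waits in front of the battery, so that the battery springs out against that finger and is stopped clear of its latch with more than half of its length still inside the bay. Do not lift it, leave the other two batteries latched, their keys unpressed and the things around the charger where they are, and finish while still holding the red battery back with the fingertip.

Things in the scene. Friction and masses are not known exactly. Their poses are not given: they have to be found in the camera images.
- charger: dark grey battery charger, fixed to the bench, 178 mm deep (x), 240 mm wide (y), 64 mm high. Origin: centre of its underside, on the bench; x points to its back, y to its left as seen from the front (the side of the keys, which faces the robot give or take the yaw). Flat deck 30 mm above the bench, running forward to x = -70 mm, then a slope down. A hood over x = 37 to 85 mm covers the battery tails
- bay_left_mouth (a point): centre of the mouth of the left bay at deck level (charger x = -20, y = +90, z = 30 mm), where the front face of a latched battery stands. The bay is 47 mm wide between ribs 12 mm high above the deck. The orange catch bar of its key lies across the mouth from x = -24 to -20 mm, 5 mm above the deck when up
- bay_middle_mouth (a point): centre of the mouth of the middle bay at deck level (charger x = -20, y = +18, z = 30 mm), where the front face of a latched battery stands. The bay is 47 mm wide between ribs 12 mm high above the deck. The orange catch bar of its key lies across the mouth from x = -24 to -20 mm, 5 mm above the deck when up
- bay_right_mouth (a point): centre of the mouth of the right bay at deck level (charger x = -20, y = -54, z = 30 mm), where the front face of a latched battery stands. The bay is 47 mm wide between ribs 12 mm high above the deck. The orange catch bar of its key lies across the mouth from x = -24 to -20 mm, 5 mm above the deck when up
- carriage_left (a joint): travel in m, towards charger -x, of the black sprung carriage behind the battery of the left bay: 0 = battery latched, 0.028 = end of its stroke. It pushes with 4 N at 0, 2 N at 0.028. A battery let go shoots out within 0.1 to 0.3 s, past half its length if nothing stops it; a finger standing 8 to 30 mm in front of it stops it
- carriage_middle (a joint): travel in m, towards charger -x, of the black sprung carriage behind the battery of the middle bay: 0 = battery latched, 0.028 = end of its stroke. It pushes with 4 N at 0, 2 N at 0.028. A battery let go shoots out within 0.1 to 0.3 s, past half its length if nothing stops it; a finger standing 8 to 30 mm in front of it stops it
- carriage_right (a joint): travel in m, towards charger -x, of the black sprung carriage behind the battery of the right bay: 0 = battery latched, 0.028 = end of its stroke. It pushes with 4 N at 0, 2 N at 0.028. A battery let go shoots out within 0.1 to 0.3 s, past half its length if nothing stops it; a finger standing 8 to 30 mm in front of it stops it
- key_left (a joint): how far the orange latch key of the left bay is pressed straight down, in m: 0 = up (latched), 0.008 = bottomed. Sprung up. Going down takes about 1 N at first and up to 7 N in all; from about 0.005 to 0.006 its catch bar is below the deck and the battery is let go
- key_left_top (a point): centre of the top of the thumb pad of that key (pad 30 mm along charger x, 22 mm along charger y; centre at charger x = -46, y = +54 mm, 44 mm above the bench = 14 mm above the deck when up). It moves down with the key
- key_middle (a joint): how far the orange latch key of the middle bay is pressed straight down, in m: 0 = up (latched), 0.008 = bottomed. Sprung up. Going down takes about 1 N at first and up to 7 N in all; from about 0.005 to 0.006 its catch bar is below the deck and the battery is let go
- key_middle_top (a point): centre of the top of the thumb pad of that key (pad 30 mm along charger x, 22 mm along charger y; centre at charger x = -46, y = -18 mm, 44 mm above the bench when up). It moves down with the key
- key_right (a joint): how far the orange latch key of the right bay is pressed straight down, in m: 0 = up (latched), 0.008 = bottomed. Sprung up. Going down takes about 1 N at first and up to 7 N in all; from about 0.005 to 0.006 its catch bar is below the deck and the battery is let go
- key_right_top (a point): centre of the top of the thumb pad of that key (pad 30 mm along charger x, 22 mm along charger y; centre at charger x = -46, y = -90 mm, 44 mm above the bench when up). It moves down with the key
- battery_red: dark battery pack, 70 mm (x) by 44 mm (y) by 20 mm high, 0.09 to 0.14 kg, with a red label on its top and its front end, latched in one of the three bays. Origin: centre of its underside; when latched at charger x = +15 mm, z = 30 mm, its length along the charger's x, and its y tells the bay; each bay's key pad lies 36 mm to the bay's right (charger -y)
- battery_a: like the red one but with a white label, latched in another bay. Origin: centre of its underside
- battery_b: like battery_a, in the remaining bay
- scanner: pistol-shaped hand scanner lying on its side to the left of the charger: head 100 x 62 x 40 mm, origin at the centre of the head's underside, grip 100 mm long towards its +y. Bystander
- roll: white paper label roll standing on its end to the right of the charger, 68 mm across, 50 mm high, origin at the centre of its underside. Bystander
- spare: battery pack of the same size with a blue label, lying on the bench behind the charger, origin at the centre of its underside. Bystander
Things that resemble listed ones, but are neither listed nor needed, are in the scene too. Leave any purple look-alike of the battery_red alone.

How it is judged (in metres and radians):
On the way:
1. the latch key of the red battery's bay is pressed down (((y of battery_red in the frame of charger above 0.054 m and value of joint key_left above 0.004 m) or (not (y of battery_red in the frame of charger above 0.054 m or y of battery_red in the frame of charger below -0.018 m) and value of joint key_middle above 0.004 m) or (y of battery_red in the frame of charger below -0.018 m and value of joint key_right above 0.004 m))).
At the end, for the whole second after the job is handed in: the red battery has come 7 to 35 mm out of its latched place, lies at rest on the deck, is held back by the fingers (more than 0.3 N), and the other two batteries are within 6 mm of where they were, still latched, and the things beside the charger within 15 mm (x of battery_red in the frame of charger between -0.02 and 0.008 m and z of battery_red in the frame of charger below 0.038 m and linear speed of battery_red below 0.02 m/s and contact force between the fingers and battery_red above 0.3 N and distance of each of battery_a, battery_b from where it was at the start of the episode below 0.006 m and distance of each of scanner, roll, spare from where it was at the start of the episode below 0.015 m); the arm keeps its last pose, push and grip.
It fails at once if the red battery slides out by half its length (35 mm) or more (x of battery_red in the frame of charger below -0.02 m).
It fails at once if the red battery is lifted by more than 8 mm (z of battery_red in the frame of charger above 0.038 m).
It fails at once if the key of another bay is pressed by more than 4 mm ((not (y of battery_red in the frame of charger above 0.054 m) and value of joint key_left above 0.004 m) or (not (not (y of battery_red in the frame of charger above 0.054 m or y of battery_red in the frame of charger below -0.018 m)) and value of joint key_middle above 0.004 m) or (not (y of battery_red in the frame of charger below -0.018 m) and value of joint key_right above 0.004 m)).
It fails at once if another battery in the charger is moved by more than 6 mm (distance of any of battery_a, battery_b from where it was at the start of the episode above 0.006 m).
It fails at once if a thing beside the charger is moved by more than 15 mm (distance of any of scanner, roll, spare from where it was at the start of the episode above 0.015 m).
It also fails if it takes over 29 s, if anything falls off the work surface, if the arm or the gripper's body presses on something with over 40 N, if the wrist force passes 120 N, or if a joint passes its speed limit or range.

## Working session

There is one attempt and no reset: what is moved stays moved. The work goes in short steps, each a Python script; the robot and the scene stay as the last script left them, time stands still between calls to the robot, and variables do not carry over. Pictures are saved under pics/ and viewed, about 8 in all and at most 12, crops included, and the job is handed in when it is done.

```bash
mkdir -p pics; python3 - <<'E'
from bench import ctrl
import cv2, numpy as np
for n in ("scene","top"):
    cv2.imwrite(f"pics/{n}0.png", ctrl.read_camera(n))
    p=ctrl.camera_params(n); print(n,p["fx"],p["fy"],p["cx"],p["cy"],{k:v for k,v in p.items() if k not in("fx","fy","cx","cy")})
print(ctrl.camera_params("wrist")); print(ctrl.current_t(), ctrl.current_eef_rot())
E
```

```text
scene 466.53492541715497 466.53492541715497 275.072069112728 205.7941895562229 {'pose': array([[ 0.68923391, -0.59078694,  0.419437  ,  1.04547817],
       [ 0.72449339,  0.55547599, -0.40811242, -0.39226663],
       [ 0.00812031,  0.58516426,  0.81087413,  0.92133353],
       [ 0.        ,  0.        ,  0.        ,  1.        ]])}
top 462.92193416540636 462.92193416540636 276.3046627517106 211.86199975732677 {'pose': array([[ 0.01479021,  0.98680596, -0.16123042,  0.46087164],
       [-0.99966092,  0.01113721, -0.02353735,  0.02257569],
       [-0.02143114,  0.16152387,  0.98663608,  0.96201532],
       [ 0.        ,  0.        ,  0.        ,  1.        ]])}
{'fx': 325.19226210127806, 'fy': 325.19226210127806, 'cx': 280.3472883813418, 'cy': 205.90340094144733, 'T_tool_cam': array([[ 9.99999809e-01, -4.92011530e-04,  3.74817063e-04,
        -8.48274167e-05],
       [ 4.85740477e-04,  2.49550972e-01, -9.68361542e-01,
        -1.70482314e-01],
       [ 3.82909082e-04,  9.68361539e-01,  2.49551163e-01,
         6.96335655e-02],
       [ 0.00000000e+00,  0.00000000e+00,  0.00000000e+00,
         1.00000000e+00]])}
0.1 [[ 2.90547232e-01 -2.13244875e-04  9.56860628e-01]
 [-9.56860086e-01  1.02192119e-03  2.90547295e-01]
 [-1.03979387e-03 -9.99999455e-01  9.28708633e-05]]
```

View pics/top0.png

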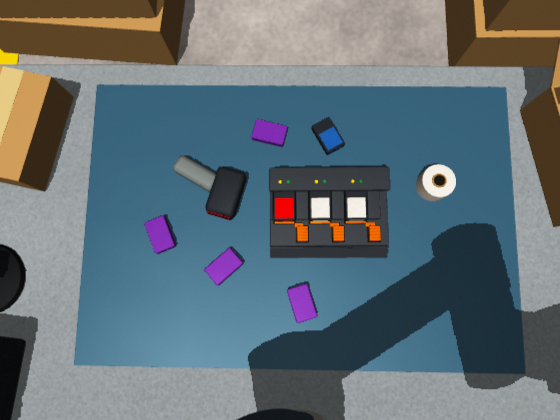

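View pics/scene0.png

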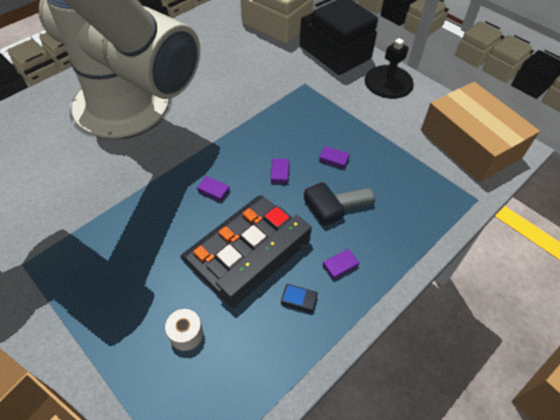

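The red-labelled battery is in the left bay, at top px (285,209) and scene px (277,217). Its key is at top px (302,233).

Possible mix-ups:
- Purple packs at top px (269,132), (159,234), (224,266) and (302,302).
- White batteries at (320,208) and (356,208), with keys at (338,233) and (374,233).
- The blue spare at (328,135).
- The red edge on the scanner at (222,212).

Next I'll fit the charger pose from the three orange pads in both views.

```bash
cat > h.py <<'E'
from bench import ctrl
import cv2, numpy as np
def ray(n,u,v):
    p=ctrl.camera_params(n); T=p["pose"]
    d=T[:3,:3]@np.array([(u-p["cx"])/p["fx"],-(v-p["cy"])/p["fy"],-1]); return T[:3,3],d
def onz(n,u,v,z):
    o,d=ray(n,u,v); return (o+d*(z-o[2])/d[2])
def blobs(img,lo,hi,k,amin):
    m=cv2.inRange(cv2.cvtColor(img,cv2.COLOR_BGR2HSV),lo,hi)
    m=cv2.morphologyEx(m,cv2.MORPH_OPEN,np.ones((k,k)))
    n,_,s,c=cv2.connectedComponentsWithStats(m)
    return [(c[i],s[i]) for i in range(1,n) if s[i][4]>=amin]
def fit(P,Q): # P charger xy -> Q world xy
    a,b=P-P.mean(0),Q-Q.mean(0)
    yaw=np.arctan2((a[:,0]*b[:,1]-a[:,1]*b[:,0]).sum(),(a*b).sum())
    R=np.array([[np.cos(yaw),-np.sin(yaw)],[np.sin(yaw),np.cos(yaw)]])
    t=Q.mean(0)-R@P.mean(0); return yaw,R,t,np.linalg.norm((R@P.T).T+t-Q,axis=1)
E
python3 - <<'E'
from h import *
P=np.array([[-46,54],[-46,-18],[-46,-90]])/1e3
for n in("top","scene"):
    im=cv2.imread(f"pics/{n}0.png")
    b=blobs(im,(5,150,120),(18,255,255),7,50)
    b=sorted(b,key=lambda x:x[0][0] if n=="top" else -x[0][0])
    Q=np.array([onz(n,*c,.044) for c,s in b])
    print(n,[(c.round(1),s[2:]) for c,s in b],Q.round(4))
    if len(Q)==3:
        y,R,t,e=fit(P,Q[:,:2]); print("yaw",np.degrees(y),"t",t,"res",e)
    for nm,lo,hi in(("red",(0,180,100),(4,255,255)),("white",(0,0,180),(180,40,255))):
        for c,s in blobs(im,lo,hi,5,100):
            w=onz(n,*c,.05)[:2]; print(nm,c.round(1),s[2:],w.round(4),(R.T@(w-t)).round(4))
im=cv2.imread("pics/top0.png")[160:265,195:395]
cv2.imwrite("pics/crop.png",cv2.resize(im,None,fx=4,fy=4,interpolation=cv2.INTER_CUBIC))
E
```

```text
top [(array([302., 233.]), array([ 11,  15, 165], dtype=int32)), (array([338., 233.]), array([ 11,  15, 165], dtype=int32)), (array([374.5, 233. ]), array([ 12,  15, 166], dtype=int32))] [[ 0.5688 -0.0074  0.044 ]
 [ 0.5697 -0.0789  0.044 ]
 [ 0.5707 -0.1512  0.044 ]]
yaw 0.742106971995364 t [ 0.61546667 -0.06056352] res [2.03083067e-04 2.53015830e-04 5.10958666e-05]
red [283.8 208.1] [ 18  19 332] [0.6176 0.0295] [0.0033 0.0901]
white [273.   27.9] [ 112   65 4954] [1.0079 0.0574] [0.3939 0.1129]
white [337.5  57.8] [ 21  15 241] [ 0.94   -0.0797] [ 0.3242 -0.0234]
white [271.   59.4] [ 21  13 190] [0.9359 0.0604] [0.322  0.1168]
white [438.8 180.6] [ 33  32 676] [ 0.6771 -0.2804] [ 0.0588 -0.2206]
white [320.  207.5] [ 19  20 360] [ 0.6197 -0.0429] [0.0045 0.0176]
white [356.4 207.1] [ 18  19 338] [ 0.6213 -0.1152] [ 0.0052 -0.0547]
scene [(array([250. , 214.5]), array([11, 10, 97], dtype=int32)), (array([225.6, 232.5]), array([10, 10, 91], dtype=int32)), (array([200.9, 252.6]), array([ 11,  10, 101], dtype=int32))] [[ 0.5702 -0.0095  0.044 ]
 [ 0.5693 -0.0813  0.044 ]
 [ 0.5722 -0
[... 158 characters left out ...]
[-0.7828  0.3577]
white [24.2 31.6] [ 34  20 408] [-0.4302 -0.0623] [-1.0464  0.015 ]
white [452.1  27.9] [ 17  13 143] [0.4742 0.9415] [-0.1282  1.0061]
white [ 78.1 105.8] [ 13  28 269] [-0.0135 -0.1124] [-0.6304 -0.0409]
white [159.3 104.4] [ 14  15 173] [0.132  0.0514] [-0.4827  0.1208]
white [516.1 205.9] [ 15  13 146] [0.9772 0.4527] [0.368  0.5104]
white [501.9 251.1] [  87   57 2625] [1.0183 0.3204] [0.4073 0.3776]
white [547.5 226.2] [ 14  13 131] [1.0548 0.4531] [0.4455 0.5098]
white [253.1 235. ] [ 19  17 241] [ 0.6191 -0.0435] [0.003  0.0192]
white [228.5 255. ] [ 20  19 272] [ 0.6205 -0.1156] [ 0.0035 -0.0529]
white [182.2 324.9] [ 35  33 758] [ 0.6779 -0.2817] [ 0.0585 -0.2198]
```

View pics/crop.png

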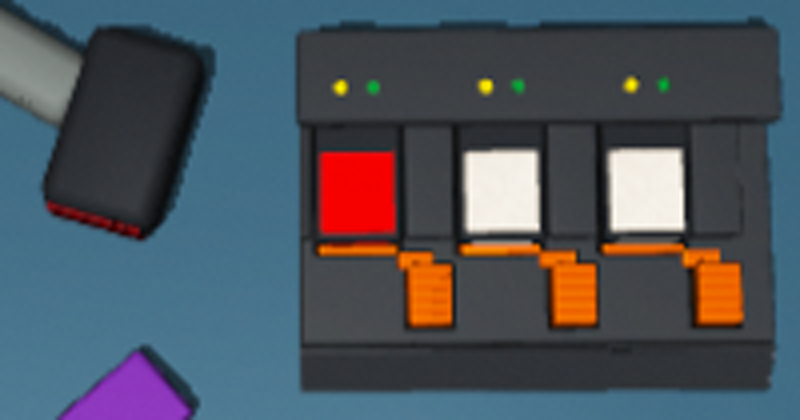

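The close crop confirms it: red label at crop (357,192), its key pad at (430,295). The two views agree to about 2 mm, and the labels fall at y = +90, +18 and -54 mm as they should. Moving above the spot, with one finger over the pad and the other in front of the battery.

```bash
cat >> h.py <<'E'
YAW=np.radians(.77); RC=np.array([[np.cos(YAW),-np.sin(YAW)],[np.sin(YAW),np.cos(YAW)]]); TC=np.array([.6158,-.0617])
def W(x,y,z): return np.r_[RC@np.array([x,y])+TC,z]
ORI=np.column_stack([np.r_[-RC[:,1],0],[0,0,-1],np.r_[RC[:,0],0]])
E
python3 - <<'E'
from h import *
ctrl.goto(W(-.050,.071,.085),ORI)
ctrl.command_gripper(.27)
print(ctrl.current_t(),ctrl.current_tool_pos(),W(-.050,.071,.085),ctrl.current_grip_width(),ctrl.current_contact_force())
np.save("pose.npy",np.c_[ctrl.current_eef_rot(),ctrl.current_tool_pos()])
cv2.imwrite("pics/w1.png",ctrl.read_camera("wrist"))
s=ctrl.read_camera("scene")[150:300,160:360]; cv2.imwrite("pics/s1.png",cv2.resize(s,None,fx=4,fy=4,interpolation=cv2.INTER_CUBIC))
E
```

```text
3.775 [0.56483224 0.00864011 0.08498614] [0.56485037 0.00862166 0.085     ] 0.26971879963605977 [-0.78951464 -0.23787032  0.17289899]
```

View pics/w1.png

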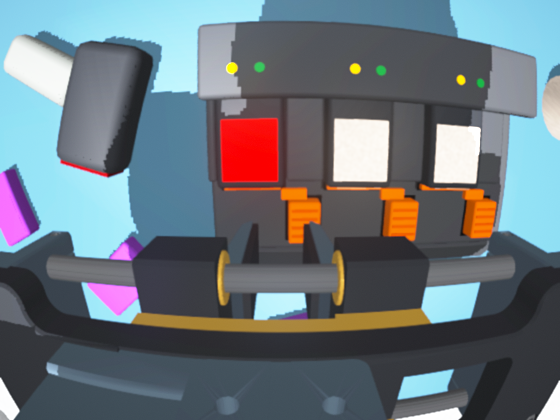

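The wrist view shows the red battery at px (250,150), its pad at (303,218), and the fingertips near (250,228) and (315,228). I'll overlay the predicted points to check the charger fit and the finger shape.

```bash
python3 - <<'E'
from h import *
p=ctrl.camera_params("wrist"); M=np.load("pose.npy"); R,t=M[:,:3],M[:,3]; T=p["T_tool_cam"]
def proj_tool(q):
    c=T[:3,:3].T@(np.array(q)-T[:3,3]); v=np.array([c[0],-c[1],-c[2]])
    th=np.arctan2(np.hypot(v[0],v[1]),v[2]); f=p["fx"]*th/np.hypot(v[0],v[1]); return np.array([p["cx"]+f*v[0],p["cy"]+f*v[1]])
def pw(w): return proj_tool(R.T@(w-t))
def unproj(u,v,z):
    d=np.array([u-p["cx"],v-p["cy"]]);r=np.hypot(*d);th=r/p["fx"]
    k=np.array([d[0]/r*np.sin(th),-d[1]/r*np.sin(th),-np.cos(th)])
    d=R@T[:3,:3]@k; o=R@T[:3,3]+t; w=o+d*(z-o[2])/d[2]; return RC.T@(w[:2]-TC)
im=cv2.imread("pics/w1.png")
for c,s in blobs(im,(5,150,120),(18,255,255),11,100)+blobs(im,(0,180,100),(4,255,255),15,500):
    print(c.round(1),s[:4],"pad-plane",unproj(*c,.044).round(4),"top-plane",unproj(*c,.05).round(4))
big=cv2.resize(im[100:300,160:360],None,fx=4,fy=3,interpolation=cv2.INTER_CUBIC)
def dot(q,col): cv2.circle(big,(int((q[0]-160)*4),int((q[1]-100)*3)),4,col,-1)
for x in(-61,-31):
    for y in(43,65): dot(pw(W(x/1e3,y/1e3,.044)),(255,255,0))
for y in(68,112): dot(pw(W(-.020,y/1e3,.05)),(0,255,0))
for x in(-.0258,-.0123,.0123,.0258):
    for z in(-.016,.016): q=proj_tool([x,0,z]); dot(q,(255,0,255)); print(x,z,q.round(1))
cv2.imwrite("pics/w1b.png",big)
E
```

```text
[299.5 211.5] [281 187  40  57] pad-plane [-0.0388  0.0581] top-plane [-0.0372  0.0585]
[398.8 212.9] [380 188  38  49] pad-plane [-0.04   -0.0126] top-plane [-0.0383 -0.0103]
[478.2 214. ] [464 189  31  49] pad-plane [-0.0413 -0.0822] top-plane [-0.0396 -0.0778]
[254.4 149.1] [228 119  50  62] pad-plane [0.0032 0.088 ] top-plane [0.0037 0.0875]
-0.0258 -0.016 [236.4 274.8]
-0.0258 0.016 [233.8 222.8]
-0.0123 -0.016 [259.3 275.1]
-0.0123 0.016 [258.1 222.9]
0.0123 -0.016 [301.5 275.1]
0.0123 0.016 [302.8 222.9]
0.0258 -0.016 [324.5 274.8]
0.0258 0.016 [327.1 222.8]
```

View pics/w1b.png

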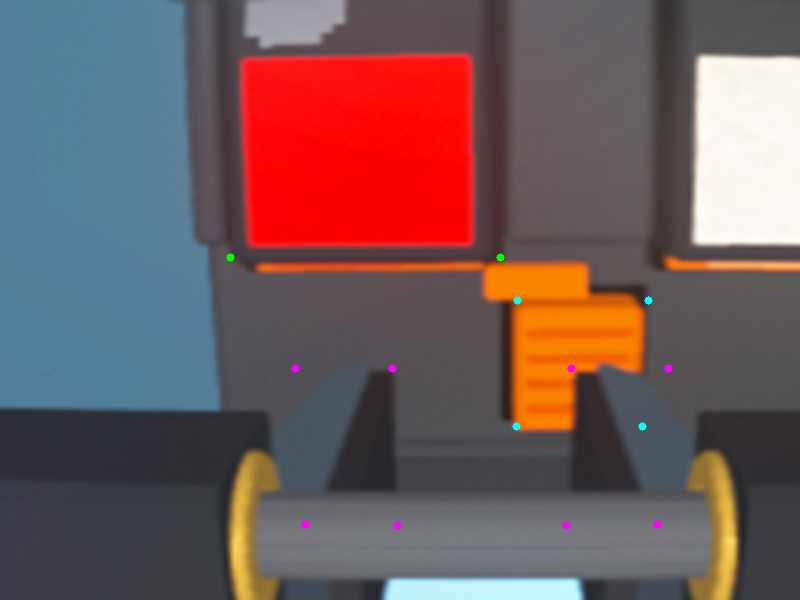

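View pics/s1.png

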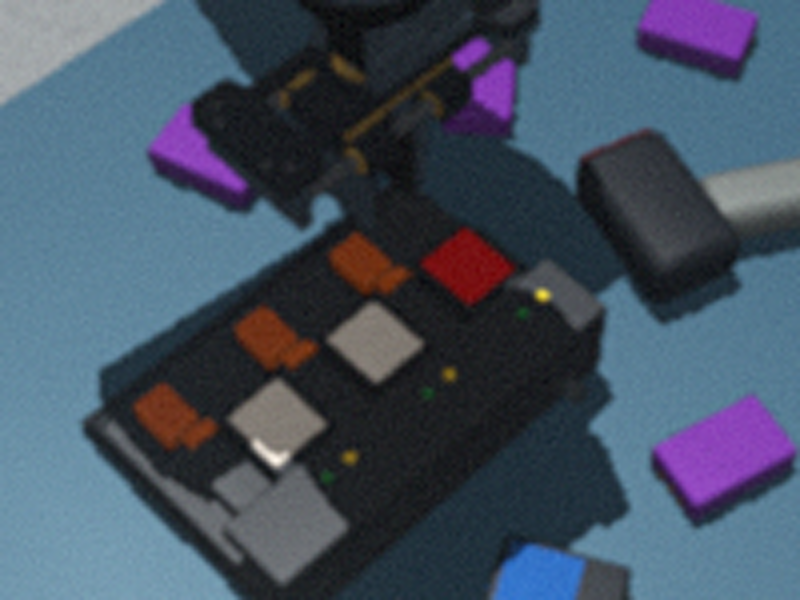

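The overlay matches the pad and battery corners to about 1–2 mm. The fingertips are about 4 mm thick and 32 mm wide along charger x, so the front edge stands 14 mm ahead of the battery. I'll widen the gap slightly so the tips centre on the pad (y = 54) and the battery (y = 90), then press.

```bash
python3 - <<'E'
from h import *
ctrl.command_gripper(.35)
ctrl.move_l(W(-.050,.072,.050),vel=.08)
ctrl.sleep(.2); f0=ctrl.current_contact_force(); print("f0",f0,ctrl.current_tool_pos())
r=ctrl.move_l(W(-.050,.072,.0368),vel=.02,contact_N=14)
print(r,ctrl.current_tool_pos(),ctrl.current_contact_force()-f0)
ctrl.sleep(.5); print(ctrl.current_t(),ctrl.current_tool_pos(),ctrl.current_contact_force()-f0,ctrl.current_grip_width())
cv2.imwrite("pics/w2.png",ctrl.read_camera("wrist")); np.save("pose.npy",np.c_[ctrl.current_eef_rot(),ctrl.current_tool_pos()])
E
```

```text
f0 [-0.07879264  0.64469357  0.20473852] [0.5651694  0.00960806 0.05044548]
False [0.56471407 0.00966299 0.03676972] [-0.59138016  0.05506343  2.98005431]
6.3167 [0.56470171 0.00965201 0.0367853 ] [-1.17696872 -0.57337284  3.04593799] 0.3487110943178749
```

View pics/w2.png

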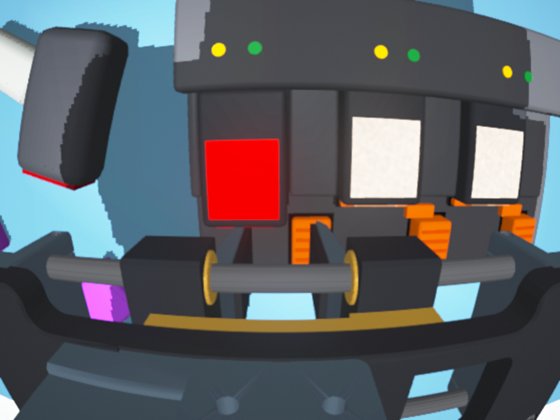

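The battery has sprung out: its front is at row ≈225, against the left fingertip at (243,228), and both white batteries are still in place. I'll measure how far it came out and average the holding force.

```bash
python3 - <<'E'
from h import *
p=ctrl.camera_params("wrist"); T=p["T_tool_cam"]
def meas():
    R,t=ctrl.current_eef_rot(),ctrl.current_tool_pos(); im=ctrl.read_camera("wrist"); out=[]
    for c,s in blobs(im,(0,180,100),(4,255,255),15,500)+[b for b in blobs(im,(0,0,150),(180,60,255),25,1500) if 100<b[0][1]<200 and b[0][0]>320]:
        d=np.array([c[0]-p["cx"],c[1]-p["cy"]]);r=np.hypot(*d);th=r/p["fx"]
        k=R@T[:3,:3]@np.array([d[0]/r*np.sin(th),-d[1]/r*np.sin(th),-np.cos(th)]); o=R@T[:3,3]+t
        w=o+k*(.05-o[2])/k[2]; out.append((RC.T@(w[:2]-TC)).round(4))
    return out
print(meas())
F=[]
for i in range(20): ctrl.sleep(.05); F.append(RC.T@ctrl.current_contact_force()[:2])
F=np.array(F); print("Fxy charger",F.mean(0),F.std(0))
print(meas(),ctrl.current_t())
E
```

```text
[array([-0.0075,  0.0904]), array([0.004 , 0.0198]), array([ 0.0043, -0.0517])]
Fxy charger [-2.28147298  1.03783476] [0.51868633 0.48970539]
[array([-0.0074,  0.0905]), array([0.004 , 0.0198]), array([ 0.0043, -0.0517])] 7.4667
```

The battery is out about 11 mm (allowed 7–28) and steady. The finger feels about 2.3 N pushing towards the robot, and the white batteries haven't moved. Handing in.

```bash
python3 -c "
from bench import ctrl
ctrl.sign_off(); print(ctrl.current_t())"
```

```text
the job is handed in; nothing more can be done
the job is handed in; nothing more can be done
```

I pressed the left bay's latch key with one fingertip, and the red battery sprang out against the other fingertip, which is still holding it. The job was handed in just after 7.5 s on the robot's clock (limit 29 s); no verdict is reported.

**Last checks:**
- **Red battery:** it came out about 11 mm and stayed put over the last second. I had expected 14 mm; the gap is about what the calibration error allows and still inside the limits.
- **Holding force:** the force on the fingers averaged about 2.3 N towards the robot, with about 0.5 N of noise, which fits the spring pushing on the finger.
- **Key:** the tip stopped 36.8 mm above the bench, so the key is down about 7 mm. The downward push was only about 3 N, less than the 7 N maximum given, but the latch did release.
- **Other batteries:** both white batteries measured in their latched places.
- **Things beside the charger:** I did not measure these again. The arm made no contact on the way in, and the scanner looked undisturbed in the last picture.

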